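# Clamp a porcelain lampholder until the torque knob clicks once

## Robot

A 6-joint arm with a two-finger parallel gripper is mounted at the origin on the work surface. World frame = base frame: x ahead of the robot, y to its left, z up, the work surface at z = 0. Lengths are in mm, angles in rad, forces in N, time in s.
With the tool pointing down it reaches from about 400 to 925 mm from the base axis. Payload 12.5 kg.
Tool frame: the origin (TCP) lies at the very end of the fingers, on their centre line; the grasp point (between the pads) lies 19 mm behind it; x points along the fingers, y is the direction in which the jaws open and shut, and the axes are right-handed (so a half turn about x gives the same grasp; the last joint's range is limited). The gripper opens to 95 mm and grips with 3 to 60 N. Pads are 20 mm wide; open, the fingers measure 119 mm over their backs; the gripper's body (75 mm by 180 mm) begins 59 mm behind the grasp point.
Start: joints at [1.008, 0.491, 1.559, -0, 1.092, -0.106], TCP at [275.661, 560.944, 214.661] pointing down, gripper open.
Joint ranges: [-3.1, 3.1], [-0.84, 2.19], [0.05, 2.79], [-1.13, 4.28], [0.06, 2.93], [-2.69, 2.69]. Speed limits (rad/s): [2.22, 2.22, 2.79, 3.14, 3.14, 3.14].

## Interface

Orientations are given as a unit quaternion [w, x, y, z].
In Python, from workcell import env gives the robot as it stands. Calls block until the motion is done:
- env.move_ptp(position, orientation): joint-space move of the TCP to a pose.
- env.move_straight(position, attitude=None, max_speed=150, contact_N=None): straight line of the TCP; attitude=None keeps the orientation; max_speed is the mean speed in mm/s. With contact_N (N) it stops when the force on the tool has changed by that much, and returns True; else False.
- env.move_j(angles): joint-space move.
- env.release() and env.close(): open the fingers fully, or close them until they stop; the grip force is fixed at half the most.
- env.pause(seconds).
- env.solve_ik(position, orientation): joint angles nearest the present ones, or None.
- env.capture(name): name is "side" or "top" or "wrist"; returns a dict with "image" (420x560x3 uint8, red, green, blue), "range_z" (420x560 float32, mm along the optical axis (not along the pixel's ray), 0 where there is no reading), "camera_matrix" (3x3 intrinsics, pixels), "pose" (4x4, takes a point from camera to world coordinates). Camera axes: x right, y up, looking along -z (the intrinsics and any distortion apply to the point x, -y, -z); pixel columns grow to the right and rows downward; lengths in mm; the calibration is good to about 2 mm. A picture is of the moment at which its call begins.
A pose or a line that the arm cannot do raises env.PlanningError and nothing moves.
- env.hand_in(): hands the job in, once; it reports no verdict.
Readings, each from a call of its own:
- env.current_time_s(): time.
- env.current_q(): joint angles.
- env.current_dq(): joint speeds.
- env.current_effort(): joint torques, N m.
- env.current_tool_pos(): TCP position.
- env.current_tool_rot(): TCP orientation.
- env.current_wrist_force(): force on the tool from outside, world axes, zero at the start.
- env.current_ft_torque(): the same for the moment, N m.
- env.current_opening(): opening from 0.0 (shut) to 1.0 (fully open).
Only numpy, scipy, OpenCV 4.12 (cv2) and the standard library are available. Lean on these libraries where they do the work, as an engineer would, in place of code of your own. Each camera call takes 0.05 s, during which the arm holds its last target.

## Task

Stand the white porcelain lampholder upright in the round nest of the clamping jig, fully home, and let go of it. Then turn the jig's black knob clockwise until its slip clutch clicks once, and stop there without going on to a second click. Leave the lampholder clamped in the nest, take your hand off the knob, do not force the porcelain and leave the other fittings where they are.

Things in the scene. Friction and masses are not known exactly. Their poses are not given: they have to be found in the camera images.
- holder: White porcelain lampholder, loose, 0.11 to 0.22 kg: smooth upright cylinder 44 mm in diameter, 82 mm tall, open brass-threaded mouth on top, foot chamfered 4 x 5 mm. Origin: centre of the underside; z points up out of the mouth. Grip it across the barrel about 62 mm above the underside, so that the fingertips stay above the jig's jaws.
- jig: Grey clamping jig fixed to the bench, base plate 250 x 100 x 18 mm; origin: centre of the underside. Its +x axis points from the knob (at x = -65 mm) to the nest (at x = +65 mm). Knob on a green housing 80 x 70 mm, top 68 mm above the bench. Beyond the nest stands an aluminium V-shaped backstop, top 51 mm above the bench, 1.4 mm clear of a centred lampholder.
- nest (a point): Centre of the floor of the nest, a round pocket 48 mm in diameter, 10 mm deep, in the plate, mouth chamfered 2 mm; floor 8 mm, mouth 18 mm above the bench. A lampholder that is home has its origin here, give or take 3 mm sideways. Axes as those of the jig.
- jaw_exit (a point): Point on the housing's front where the steel jaw with its black rubber pad comes out along the jig's +x, towards the nest; jaw top 49 mm above the bench. The knob drives it 5 mm per radian, clockwise from above to close. At the start the pad is 4 to 12 mm short of a lampholder in the nest; how far varies unseen, so the knob turns 0.8 to 2.6 rad before the pad bears.
- knob_grip (a point): On the knob's vertical axis at gripping height, 108 mm above the bench; turns with the knob. Black knob: disc 48 mm in diameter, its top 82 mm above the bench, and on it an upright grip bar 46 mm long (this point's x), 14 mm thick (y), top 122 mm above the bench. It turns against about 0.22 N m of friction (less shows at a standstill) until the pad bears. It may be let go and gripped again at any time.
- clutch (a point): Centre of the knob's disc; slip clutch inside. Once the pad bears it winds up. Torque while turning: up to 0.34 N m at 0.15 rad, down to 0.09 at a crest 0.30 rad in, then to -0.16 (it pulls ahead: the click), rest at 0.6 rad; standing still, up to 0.1 N m of friction more or less. Let go before the crest, it springs back; past it, it snaps on to rest. Second, equal click: crest at 0.90 rad.
- telltale (a joint): Height in m of a small red pin, 9 mm in diameter, standing on top of the knob's bar: 0 before the clutch has slipped, 0.004 at rest after one click, 0.008 after two. It rises in step with the clutch's slip.
- brass_cap: Bystander: brass-capped fitting, 46 mm in diameter, 41 mm tall, loose. Origin: centre of the underside. Leave it alone.
- terminal: Bystander: white porcelain terminal block 60 x 36 x 22 mm with four screws, loose. Origin: centre of the underside. Leave it alone.
- ballast: Bystander: steel ballast block 100 x 50 x 45 mm with a white end, loose, 0.7 kg. Origin: underside. Leave it alone.
There are look-alikes about, which are no part of the job. What is shaped like the holder but purple is not meant.

How it is judged (in metres and radians):
On the way, in this order (a step that is already met when the one before it is completed fails the run):
1. the lampholder stands home in the nest, let go (z of holder in the frame of nest below 0.002 m and horizontal distance between holder and nest below 0.005 m and angle between holder's own z axis and vertical below 0.06 rad and contact force between the fingers and holder below 0.1 N and value of joint telltale below 0.0015 m), for 0.2 s.
2. the knob's clutch has clicked once (value of joint telltale above 0.003 m and contact force between holder and jig above 4 N), for 0.1 s.
At the end, for the whole second after the job is handed in: The lampholder stands upright (within 0.06 rad) on the floor of the nest (origin within 2 mm of the floor and 5 mm of its centre), still held by the jaw (jig and lampholder press on each other with more than 4 N), at rest, and the red pin shows one click (3 to 5.2 mm) (all of step 2 and z of holder in the frame of nest below 0.002 m and horizontal distance between holder and nest below 0.005 m and angle between holder's own z axis and vertical below 0.06 rad and value of joint telltale below 0.0052 m and linear speed of holder below 0.01 m/s); the robot touches nothing.
It fails at once if the clutch is turned on to a second click (red pin above 6.5 mm) (value of joint telltale above 0.0065 m).
It fails at once if the porcelain is forced in the jig: more than 90 N between lampholder and jig (contact force between holder and jig above 90 N).
It fails at once if the brass-capped fitting, terminal block or ballast is shoved more than 30 mm (distance of any of brass_cap, terminal, ballast from where it was at the start of the episode above 0.03 m).
It also fails if it takes over 72 s, if anything falls off the work surface, if the arm or the gripper's body presses on something with over 40 N, if the wrist force passes 120 N, or if a joint passes its speed limit or range.

## Working session

There is one attempt and no reset: what is moved stays moved. The work goes in short steps, each a Python script; the robot and the scene stay as the last script left them, time stands still between calls to the robot, and variables do not carry over. Pictures are saved under pics/ and viewed, and the job is handed in when it is done.

```bash
ls; mkdir -p pics
python3 - <<'E'
from workcell import env
import cv2,numpy as np
for n in ["top","side","wrist"]:
    c=env.capture(n); cv2.imwrite(f"pics/{n}0.png",c["image"][:,:,::-1]); np.savez(f"{n}0.npz",**c)
    print(n,c["camera_matrix"].tolist(),c["pose"].round(3).tolist(),[k for k in c])
print(env.current_time_s(),env.current_tool_rot(),env.current_wrist_force())
E
```

```text
pics
top [[427.16330075194776, 0.0, 276.3594630167942], [0.0, 427.16330075194776, 213.03729289878356], [0.0, 0.0, 1.0]] [[0.014, 0.99, -0.14, 427.316], [-1.0, 0.012, -0.016, -79.084], [-0.014, 0.14, 0.99, 978.193], [0.0, 0.0, 0.0, 1.0]] ['image', 'range_z', 'camera_matrix', 'pose']
side [[442.8715990988518, 0.0, 275.11698522473273], [0.0, 442.8715990988518, 200.79451673063977], [0.0, 0.0, 1.0]] [[-0.996, 0.068, -0.053, 492.383], [-0.086, -0.773, 0.628, 521.465], [0.002, 0.63, 0.776, 820.4], [0.0, 0.0, 0.0, 1.0]] ['image', 'range_z', 'camera_matrix', 'pose']
wrist [[367.4239507164567, 0.0, 281.0827579656263], [0.0, 367.4239507164567, 214.12692934709082], [0.0, 0.0, 1.0]] [[0.441, -0.869, -0.223, 212.39], [0.897, 0.427, 0.11, 590.714], [-0.001, -0.248, 0.969, 384.008], [0.0, 0.0, 0.0, 1.0]] ['image', 'range_z', 'camera_matrix', 'pose']
0.15 [ 0.68864526  0.15982748  0.6888412  -0.16037667] [-0.49059084 -0.54138665 -0.20465578]
```

View pics/top0.png

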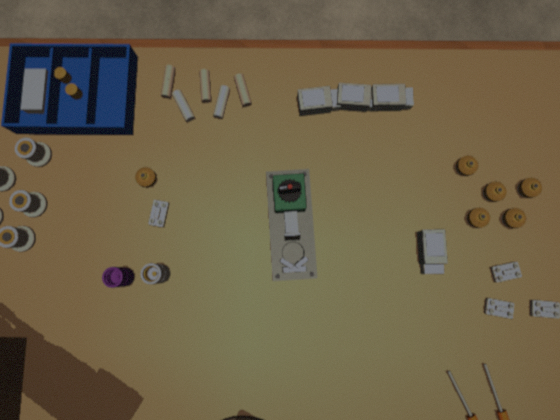

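View pics/side0.png

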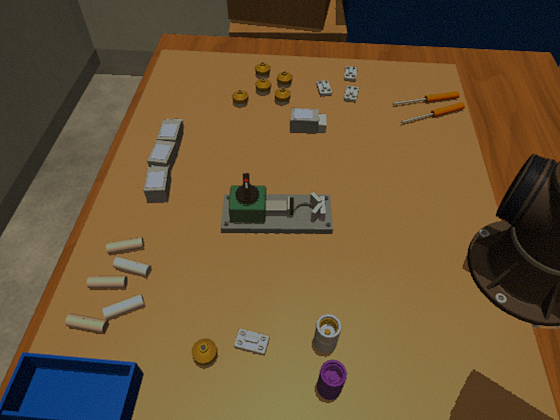

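```bash
cat > h.py <<'E'
import numpy as np,cv2
def load(n): return dict(np.load(n))
def pt(c,u,v):
    K=c["camera_matrix"];z=float(c["range_z"][int(round(v)),int(round(u))])
    p=np.array([(u-K[0,2])/K[0,0]*z,-(v-K[1,2])/K[1,1]*z,-z,1]);return (c["pose"]@p)[:3]
def cloud(c):
    K=c["camera_matrix"];z=c["range_z"];v,u=np.mgrid[:z.shape[0],:z.shape[1]]
    P=np.stack([(u-K[0,2])/K[0,0]*z,-(v-K[1,2])/K[1,1]*z,-z],-1)
    return P@c["pose"][:3,:3].T+c["pose"][:3,3]
def ray(c,u,v,h):
    K=c["camera_matrix"];d=c["pose"][:3,:3]@np.array([(u-K[0,2])/K[0,0],-(v-K[1,2])/K[1,1],-1])
    o=c["pose"][:3,3];return o+d*(h-o[2])/d[2]
def proj(c,p):
    q=c["pose"][:3,:3].T@(np.asarray(p)-c["pose"][:3,3]);K=c["camera_matrix"]
    return np.array([K[0,0]*q[0]/-q[2]+K[0,2],K[1,1]*-q[1]/-q[2]+K[1,2]])
def crop(c,u0,v0,w,h,s,name,light=1.6):
    im=c["image"][v0:v0+h,u0:u0+w,::-1];im=cv2.resize(im,None,fx=s,fy=s,interpolation=cv2.INTER_CUBIC)
    cv2.imwrite(name,np.clip(im*light,0,255).astype(np.uint8))
E
python3 - <<'E'
from h import *
t=load("top0.npz");s=load("side0.npz")
crop(t,255,160,70,130,5,"pics/tj.png");crop(t,90,150,90,150,4,"pics/th.png");crop(s,210,165,130,75,6,"pics/sj.png")
for n,c in(("t",t),("s",s)):
    C=cloud(c);m=(c["range_z"]>0)
    print(n,"bench z",np.median(C[...,2][m]))
C=cloud(t)
for n,(u,v) in dict(holder=(152,273),knob=(289,188),nest=(292,252),purple=(117,277),corner=(268,172)).items(): print(n,pt(t,u,v).round(1))
C=cloud(s)
for n,(u,v) in dict(holder=(327,320),knob=(246,178),purple=(331,368)).items(): print(n,pt(s,u,v).round(1))
E
```

```text
t bench z -0.009150009992254127
s bench z 2.202951462314843
holder [424.2 200.3  58.8]
knob [600.4 -90.2 120.1]
nest [ 475.7 -100.     6.7]
purple [414.6 276.6  54.7]
corner [658.3 -42.8  16.9]
holder [427.  180.3  70.1]
knob [606.3 -98.5 123.9]
purple [418.2 260.9  59. ]
```

Run:
```python
import cv2,numpy as np
a=[cv2.imread("pics/"+n) for n in("tj.png","th.png")]
H=max(x.shape[0] for x in a);o=np.hstack([np.pad(x,((0,H-x.shape[0]),(0,0),(0,0))) for x in a]);o=cv2.resize(o,None,fx=.85,fy=.85);print(o.shape);cv2.imwrite("pics/tt.png",o)
```

```text
(552, 604, 3)
```

View pics/tt.png

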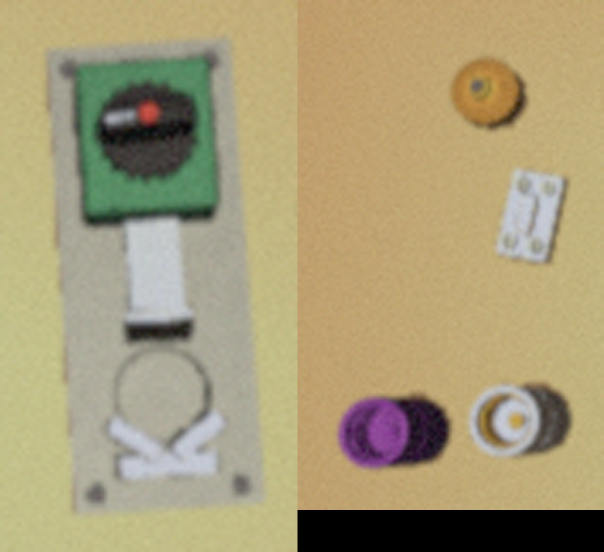

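View pics/sj.png

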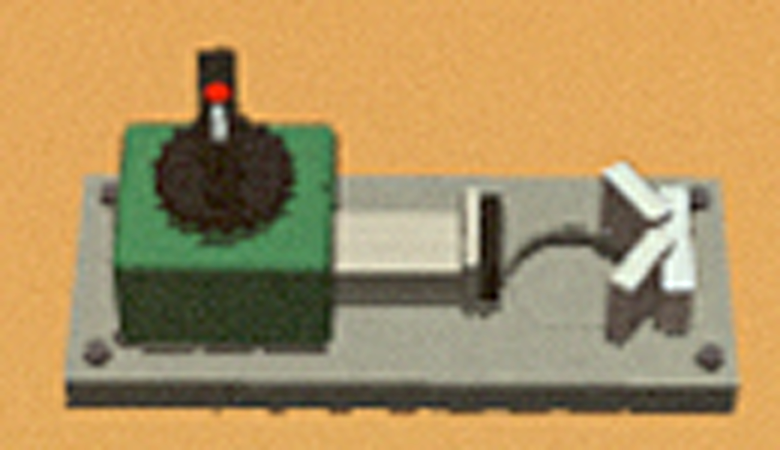

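Run:
```python
from h import *
t=load("top0.npz");s=load("side0.npz")
for n,c in(("t",t),("s",s)):
    C=cloud(c);X,Y,Z=C[...,0],C[...,1],C[...,2]
    m=(X>380)&(X<720)&(Y>-200)&(Y<20)&(c["range_z"]>0)
    pl=m&(Z>11)&(Z<25)
    g=c["image"].astype(int)
    mm=m&(Z>10)
    r=cv2.minAreaRect(C[pl][:,:2].astype(np.float32));print(n,"plate",r, np.median(Z[pl]))
    gr=m&(Z>60)&(Z<76)&(g[...,1]>g[...,0]+20)
    r=cv2.minAreaRect(C[gr][:,:2].astype(np.float32));print(n,"green",r,gr.sum())
    kb=m&(Z>105);P=C[kb][:,:2]; print("bar",kb.sum(),P.mean(0),np.median(Z[kb]));r=cv2.minAreaRect(P.astype(np.float32));print(r)
    red=m&(g[...,0]>130)&(g[...,1]<70);print("red",red.sum(),C[red].mean(0), [x.mean() for x in np.nonzero(red)])
    m=(X>380)&(X<470)&(Y>140)&(Y<235)&(Z>74)&(c["range_z"]>0)
    print("holder top",m.sum(),cv2.minEnclosingCircle(C[m][:,:2].astype(np.float32)),np.median(Z[m]))
    wm=(X>380)&(X<470)&(Y>140)&(Y<235)&(Z>8)&(c["range_z"]>0);print("holder all", C[wm].min(0),C[wm].max(0))
```

```text
t plate ((538.7425537109375, -96.56889343261719), (250.71194458007812, 100.1496353149414), 4.454075336456299) 17.245245209208406
t green ((603.4834594726562, -91.1192398071289), (77.53005981445312, 66.7462387084961), 5.041410446166992) 614
bar 174 [601.65373146 -91.50023581] 120.83430419982545
((602.6060180664062, -91.84593963623047), (14.425603866577148, 45.7437629699707), 8.131332397460938)
red 0 [nan nan nan] [np.float64(nan), np.float64(nan)]
holder top 194 ((422.8056640625, 196.36773681640625), 21.972408294677734) 80.19622202918498
holder all [401.2249823  174.38102765   9.29111822] [443.83374233 216.88254514  85.04402191]
s plate ((540.4442138671875, -98.31331634521484), (250.5318603515625, 104.87492370605469), 4.704805374145508) 19.654316803094957
s green ((606.0657348632812, -91.305908203125), (76.62648010253906, 67.70793914794922), 4.3030548095703125) 451
bar 138 [604.13570361 -86.71326338] 123.27047823304423
((605.1212158203125, -91.84223937988281), (13.765070915222168, 46.21293640136719), 10.085867881774902)
red 5 [606.18894307 -93.95322708 123.89179075] [np.float64(179.6), np.float64(245.8)]
holder top 311 ((425.1046447753906, 195.32749938964844), 22.265214920043945) 82.43025867703227
holder all [403.41118046 173.7515673    8.17238898] [446.77890485 217.66971238  86.92991534]<stdin>:13: RuntimeWarning: Mean of empty slice.
  ret = um.true_divide(
  ret = ret.dtype.type(ret / rcount)
```

```bash
cat >> h.py <<'E'
from scipy.spatial.transform import Rotation as R
def ori(a):
    x=np.array([0,0,-1.]);y=np.array([np.cos(a),np.sin(a),0]);M=np.stack([x,y,np.cross(x,y)],1)
    q=R.from_matrix(M).as_quat();return [q[3],q[0],q[1],q[2]]
def yaw(q):
    M=R.from_quat([q[1],q[2],q[3],q[0]]).as_matrix();return np.arctan2(M[1,1],M[0,1]),M[:,0]
E
python3 - <<'E'
from h import *
from workcell import env
print(yaw(env.current_tool_rot()),env.current_q())
for n,p in dict(holder=[424,196,200],nest=[474.8,-102.2,200],knob=[604.4,-91.8,150]).items():
    for d in range(-180,180,30):
        q=env.solve_ik(p,ori(np.radians(d)));print(n,d,None if q is None else np.round(q,2))
E
```

```text
(np.float64(1.113998050153336), array([-4.45759892e-04, -6.93756697e-04, -9.99999660e-01])) [ 1.00839887e+00  4.91383813e-01  1.55932626e+00  8.09257027e-06
  1.09170717e+00 -1.05602874e-01]
holder -180 None
holder -150 None
holder -120 [ 0.29  0.29  1.95 -0.    0.91  2.39]
holder -90 [ 0.29  0.29  1.95 -0.    0.91  1.86]
holder -60 [ 0.29  0.29  1.95 -0.    0.91  1.34]
holder -30 [ 0.29  0.29  1.95 -0.    0.91  0.82]
holder 0 [ 0.29  0.29  1.95 -0.    0.91  0.29]
holder 30 [ 0.29  0.29  1.95 -0.    0.91 -0.23]
holder 60 [ 0.29  0.29  1.95 -0.    0.91 -0.76]
holder 90 [ 0.29  0.29  1.95 -0.    0.91 -1.28]
holder 120 [ 0.29  0.29  1.95 -0.    0.91 -1.8 ]
holder 150 [ 0.29  0.29  1.95 -0.    0.91 -2.33]
nest -180 None
nest -150 [-0.35  0.31  1.91 -0.    0.92  2.27]
nest -120 [-0.35  0.31  1.91 -0.    0.92  1.75]
nest -90 [-0.35  0.31  1.91 -0.    0.92  1.22]
nest -60 [-0.35  0.31  1.91 -0.    0.92  0.7 ]
nest -30 [-0.35  0.31  1.91 -0.    0.92  0.18]
nest 0 [-0.35  0.31  1.91 -0.    0.92 -0.35]
nest 30 [-0.35  0.31  1.91 -0.    0.92 -0.87]
nest 60 [-0.35  0.31  1.91 -0.    0.92 -1.4 ]
nest 90 [-0.35  0.31  1.91 -0.    0.92 -1.92]
nest 120 [-0.35  0.31  1.91 -0.    0.92 -2.44]
nest 150 None
knob -180 None
knob -150 [-0.26  0.54  1.66 -0.    0.94  2.36]
knob -120 [-0.26  0.54  1.66 -0.    0.94  1.84]
knob -90 [-0.26  0.54  1.66 -0.    0.94  1.31]
knob -60 [-0.26  0.54  1.66 -0.    0.94  0.79]
knob -30 [-0.26  0.54  1.66 -0.    0.94  0.26]
knob 0 [-0.26  0.54  1.66 -0.    0.94 -0.26]
knob 30 [-0.26  0.54  1.66 -0.    0.94 -0.78]
knob 60 [-0.26  0.54  1.66 -0.    0.94 -1.31]
knob 90 [-0.26  0.54  1.66 -0.    0.94 -1.83]
knob 120 [-0.26  0.54  1.66 -0.    0.94 -2.35]
knob 150 None
```

Run:
```python
from h import *
from workcell import env
env.move_ptp([424,196,230],ori(0))
c=env.capture("wrist");np.savez("w1.npz",**c);cv2.imwrite("pics/w1.png",c["image"][:,:,::-1])
C=cloud(c);X,Y,Z=C[...,0],C[...,1],C[...,2];ok=c["range_z"]>0
m=ok&(X>390)&(X<460)&(Y>160)&(Y<232)&(Z>76)&(Z<90)
print(m.sum(),cv2.minEnclosingCircle(C[m][:,:2].astype(np.float32)),np.median(Z[m]))
print(env.current_tool_pos(),env.current_time_s())
```

```text
835 ((424.68536376953125, 194.1924591064453), 22.022653579711914) 81.50438818114554
[423.97967562 196.7705236  229.93459184] 1.6667
```

View pics/w1.png

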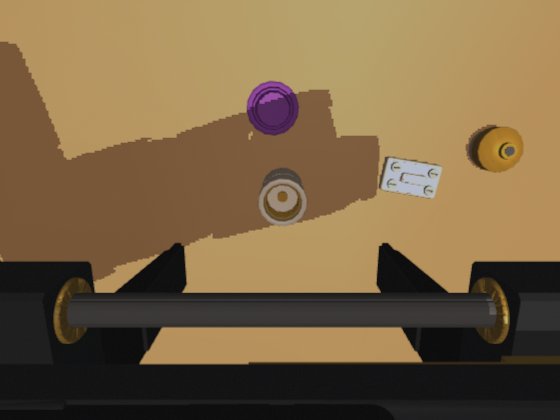

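Run:
```python
from h import *
from workcell import env
env.move_straight([424.5,195.3,120],ori(0))
print(env.move_straight([424.5,195.3,45],ori(0),100,contact_N=8))
env.close();env.pause(0.2)
print(env.current_opening(),env.current_tool_pos(),env.current_wrist_force())
env.move_straight([424.5,195.3,180],None,150)
print(env.current_opening(),env.current_wrist_force())
env.move_ptp([474.8,-102.2,230],ori(np.radians(-85.5)))
env.pause(.2)
c=env.capture("wrist");np.savez("w2.npz",**c);cv2.imwrite("pics/w2.png",c["image"][:,:,::-1])
print(env.current_opening(),env.current_tool_pos(),env.current_time_s())
```

```text
False
0.45884300180802995 [424.48344905 195.30435417  44.97537548] [ 0.15168459  0.38801187 -0.97891133]
0.46025357583152954 [ 0.37053212 -0.29408719 -1.13012004]
0.46401044415295417 [ 474.88219515 -101.42019949  229.88912992] 6.9833
```

View pics/w2.png

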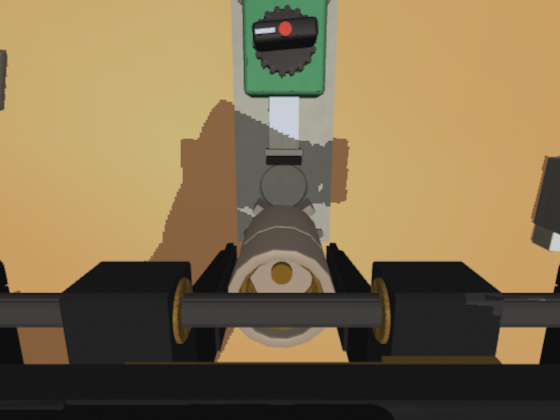

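Run:
```python
from h import *
c=load("w2.npz")
crop(c,225,90,120,140,5,"pics/w2c.png",1.8)
C=cloud(c);X,Y,Z=C[...,0],C[...,1],C[...,2];ok=c["range_z"]>0
g=c["image"].astype(int)
m=ok&(X>380)&(X<720)&(Y>-200)&(Y<0)&(Z>60)&(Z<76)&(g[...,1]>g[...,0]+15)
print(m.sum(),cv2.minAreaRect(C[m][:,:2].astype(np.float32)),np.median(Z[m]))
m=ok&(X>540)&(X<720)&(Y>-200)&(Y<0)&(Z>112)
print("bar",m.sum(),cv2.minAreaRect(C[m][:,:2].astype(np.float32)),np.median(Z[m]))
# nest floor
f=np.median(Z[180:195,275:292]);print("floor",f)
m=ok&(Z>4)&(Z<12.5)&(X>430)&(X<520)&(Y>-135)&(Y<-70);vv,uu=np.nonzero(m);print(m.sum(),uu.min(),uu.max(),vv.min(),vv.max(),C[m].min(0),C[m].max(0))
# plate edges per row
for v in(130,150,170,200):
    r=[u for u in range(200,370) if 14<Z[v,u]<23];print(v,r[0],r[-1],C[v,r[0]].round(1),C[v,r[-1]].round(1))
print(ray(c,283,186,8))
```

```text
4259 ((601.232666015625, -94.23773193359375), (73.78504180908203, 69.1702651977539), 4.4552788734436035) 67.72682241272042
bar 1526 ((604.343505859375, -94.35736083984375), (14.494754791259766, 45.89839553833008), 9.251884460449219) 121.558924519311
floor 7.898935463542159
1482 262 306 165 206 [ 452.83247582 -128.54872961    5.54738884] [497.62252052 -81.11173028  12.47664559]
130 235 333 [529.7 -50.7  17.8] [ 537.7 -149.4   19.7]
150 236 332 [509.7 -52.5  16.7] [ 517.7 -151.    17.5]
170 236 331 [489.3 -53.8  18.5] [ 497.2 -152.2   18.2]
200 237 330 [457.5 -56.4  18.5] [ 465.4 -154.8   18. ]
[ 474.62607111 -104.04914805    8.        ]
```

View pics/w2c.png

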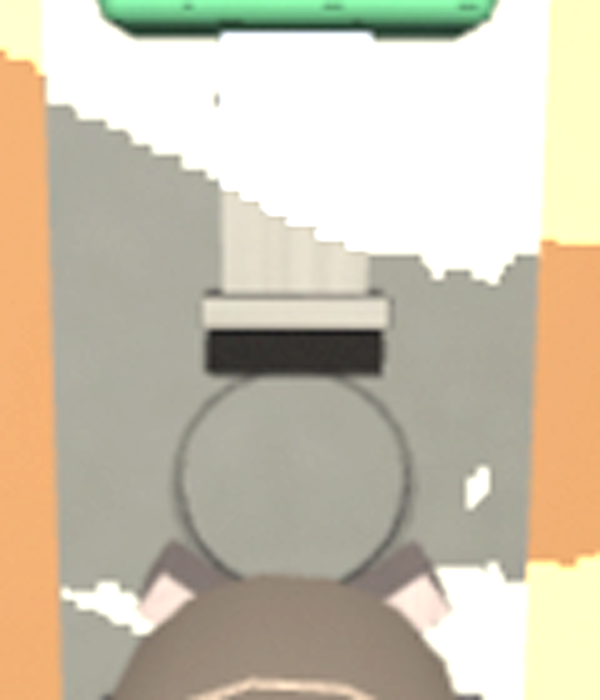

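Run:
```python
from h import *
from workcell import env
q=ori(np.radians(-85.5))
x,y=474.7,-103.0
env.move_straight([x,y,105],q,150);env.pause(.2)
print(env.current_wrist_force())
r=env.move_straight([x,y,54],q,40,contact_N=5)
print(r,env.current_tool_pos(),env.current_wrist_force(),env.current_ft_torque(),env.current_opening(),env.current_time_s())
```

```text
[ 0.03329533 -0.61087998 -0.62930241]
False [ 474.83040945 -103.02813079   54.21611203] [-0.55222985 -0.35218677 -0.37979186] [-0.08244407  0.13859507  0.09019966] 0.4597976667464553 9.5917
```

Run:
```python
from h import *
from workcell import env
q=ori(np.radians(-85.5))
x,y=474.7,-103.0
r=env.move_straight([x,y,51.5],q,20,contact_N=5)
print(r,env.current_tool_pos(),env.current_wrist_force(),env.current_time_s())
env.release();env.pause(.3)
print(env.current_wrist_force())
env.move_straight([x,y,150],None,150)
env.move_ptp([560,-97,260],q)
c=env.capture("wrist");np.savez("w3.npz",**c);cv2.imwrite("pics/w3.png",c["image"][:,:,::-1])
c=env.capture("side");np.savez("s3.npz",**c)
crop(c,210,145,130,95,6,"pics/s3.png");
print(env.current_time_s())
```

```text
True [ 475.38209294 -103.38216552   52.50184268] [-0.68420552 -0.51423799  6.15334822] 9.8
[-0.52845711 -0.00879067  0.46229017]
12.6083
```

View pics/s3.png

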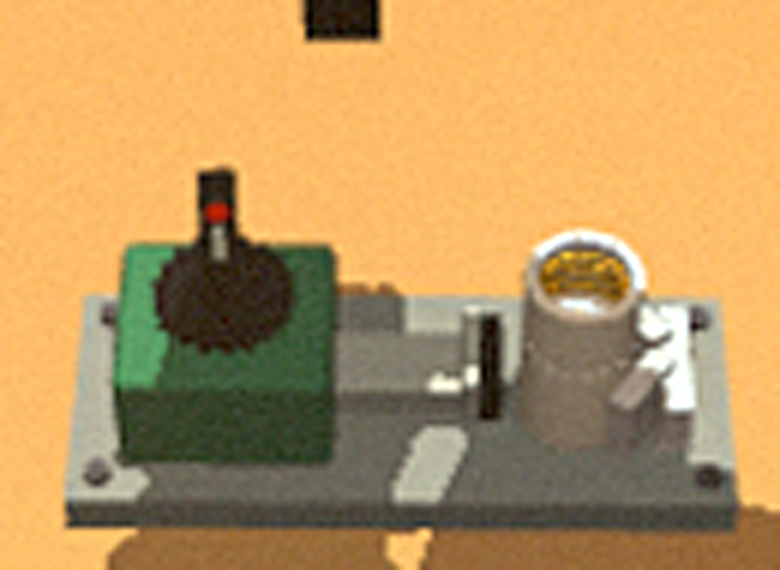

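View pics/w3.png

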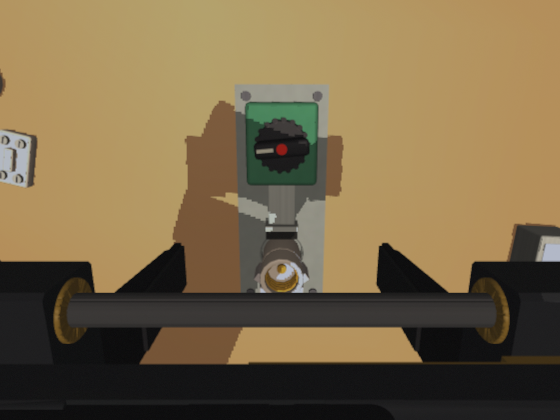

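Run:
```python
from h import *
for n in("w3.npz","s3.npz"):
    c=load(n);C=cloud(c);X,Y,Z=C[...,0],C[...,1],C[...,2];ok=c["range_z"]>0
    m=ok&(np.hypot(X-475,Y+103)<32)&(Z>84)&(Z<99)
    print(n,m.sum(),cv2.minEnclosingCircle(C[m][:,:2].astype(np.float32)),np.percentile(Z[m],[10,50,90]), np.linalg.lstsq(np.c_[C[m][:,:2]-[475,-103],np.ones(m.sum())],Z[m],rcond=None)[0])
    m=ok&(np.hypot(X-604,Y+92)<32)&(Z>112)
    print("bar",m.sum(),cv2.minAreaRect(C[m][:,:2].astype(np.float32)),np.median(Z[m]))
```

```text
w3.npz 574 ((474.5774841308594, -104.66116333007812), 21.970529556274414) [85.15714503 89.35180838 90.48305561] [2.27894098e-02 1.93623593e-03 8.86538615e+01]
bar 25281 ((593.8530883789062, -92.27167510986328), (34.17667770385742, 55.901546478271484), 9.798212051391602) 372.29839541519397
s3.npz 188 ((475.2156982421875, -103.61711120605469), 23.047988891601562) [84.8943798  89.84428988 92.9610499 ] [3.86580927e-03 1.09956768e-02 8.94090771e+01]
bar 297 ((594.6689453125, -90.78764343261719), (38.03032302856445, 52.6976432800293), 20.657264709472656) 388.66402096275783
```

Run:
```python
from h import *
from workcell import env
a=np.radians(9.2);x,y=604.5,-92.8
env.move_ptp([x,y,190],ori(a))
env.pause(.1)
c=env.capture("side");np.savez("s4.npz",**c)
print(env.current_q(),env.current_time_s())
r=env.move_straight([x,y,90],ori(a),120,contact_N=8)
print(r,env.current_tool_pos(),env.current_wrist_force(),env.current_ft_torque())
env.close();env.pause(.2)
print(env.current_opening(),env.current_tool_pos(),env.current_wrist_force(),env.current_ft_torque(),env.current_effort()[5],env.current_q(),env.current_time_s())
c=env.capture("wrist");np.savez("w4.npz",**c);cv2.imwrite("pics/w4.png",c["image"][:,:,::-1])
```

```text
[-2.60404070e-01  4.96240717e-01  1.62191731e+00  3.22388528e-05
  1.02322749e+00 -4.20298448e-01] 14.2
False [604.87416084 -92.90607907  90.65397889] [-0.31972114  0.43026032  0.58566011] [-0.03548961  0.06739742 -0.03741768]
0.1494697517926384 [605.20165428 -92.74390821  90.12924695] [ 6.07396747  1.67889973 -1.22434297] [ 0.23148289 -0.98798986  0.05219064] 0.021885369205847383 [-2.60049761e-01  6.16161897e-01  1.71168275e+00  4.51489433e-04
  8.12120830e-01 -4.20862622e-01] 16.625
```

View pics/w4.png

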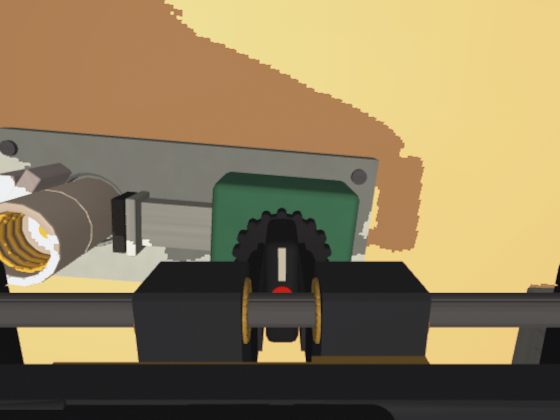

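Run:
```python
from h import *
from workcell import env
env.move_straight([605.6,-92.6,90],ori(np.radians(9.2)),50)
q=np.array(env.current_q())
q[5]=-0.42
np.save("q0.npy",q)
print(env.current_wrist_force(),env.current_ft_torque())
def st(k):
    f=env.current_wrist_force();print(round(k,2),round(env.current_q()[5]+.42,3),"F",np.round(f,1),"M",np.round(env.current_ft_torque(),3),"e",round(env.current_effort()[5],3),round(env.current_time_s(),2))
for k in np.arange(.1,.61,.1):
    p=q.copy();p[5]+=k;env.move_j(p);st(k)
env.pause(.1);st(k)
```

```text
[-0.66879896  0.35002164  1.54531815] [-0.18665309  0.21231691  0.00515258]
0.1 0.097 F [2.1 0.3 1. ] M [-0.043 -0.133  0.042] e 0.656 17.18
0.2 0.196 F [1.3 0.3 0. ] M [-0.021 -0.19   0.033] e 0.611 17.43
0.3 0.295 F [ 1.4 -0.2 -0.5] M [-0.029 -0.263  0.052] e 0.598 17.68
0.4 0.394 F [2.5 0.8 0.2] M [-0.051 -0.439  0.079] e 0.593 17.93
0.5 0.494 F [ 3.5  0.2 -0.4] M [-0.022 -0.639  0.087] e 0.591 18.18
0.6 0.594 F [ 3.8 -0.9 -1.9] M [-0.082 -0.737  0.039] e 0.59 18.43
0.6 0.595 F [ 4.6 -1.4 -1.6] M [-0.091 -0.833  0.086] e 0.107 18.52
```

Run:
```python
from h import *
from workcell import env
q=np.load("q0.npy")
es=[];ms=[]
for k in np.arange(.66,1.7,.06):
    p=q.copy();p[5]+=k;env.move_j(p)
    f=env.current_wrist_force();M=env.current_ft_torque();e=env.current_effort()[5]
    print(round(k,2),"F",np.round(f,1),"Mz",round(M[2],3),"e",round(e,3),round(env.current_time_s(),2))
    es.append(e);ms.append(M[2])
    if len(es)>3 and (e>np.median(es)+.12 or M[2]>np.median(ms)+.12): print("STOP");break
```

```text
0.66 F [ 4.8 -0.4 -2.2] Mz 0.083 e 0.301 18.77
0.72 F [ 4.7 -0.2 -2.2] Mz 0.08 e 0.277 19.02
0.78 F [ 5.4 -0.8 -2.5] Mz 0.061 e 0.277 19.27
0.84 F [ 4.7 -1.2 -2.7] Mz 0.092 e 0.277 19.52
0.9 F [ 5.7 -1.2 -2.5] Mz 0.033 e 0.277 19.77
0.96 F [ 5.7 -1.4 -3. ] Mz 0.06 e 0.277 20.02
1.02 F [ 6.4 -1.3 -2.9] Mz 0.088 e 0.277 20.27
1.08 F [ 5.6 -1.4 -2.6] Mz 0.036 e 0.277 20.52
1.14 F [ 6.3 -1.2 -2.1] Mz 0.148 e 0.277 20.77
1.2 F [ 5.2 -1.6 -1.7] Mz 0.057 e 0.277 21.02
1.26 F [ 5.8 -1.3 -2.6] Mz 0.068 e 0.277 21.27
1.32 F [ 5.3 -1.6 -2.8] Mz 0.068 e 0.279 21.52
1.38 F [ 6.2 -2.3 -2.8] Mz 0.07 e 0.28 21.77
1.44 F [ 6.1 -1.8 -3.5] Mz 0.076 e 0.28 22.02
1.5 F [ 6.  -1.8 -3.1] Mz 0.022 e 0.294 22.27
1.56 F [ 6.4 -2.1 -2.7] Mz 0.057 e 0.325 22.52
1.62 F [ 6.  -2.6 -3.4] Mz 0.176 e 0.354 22.77
1.68 F [ 5.6 -2.  -1.7] Mz 0.148 e 0.378 23.02
```

Run:
```python
from h import *
from workcell import env
for n in("wrist","side"):
    c=env.capture(n);np.savez(n[0]+"5.npz",**c)
    if n=="wrist": cv2.imwrite("pics/w5.png",c["image"][:,:,::-1])
    else: crop(c,210,145,130,95,6,"pics/s5.png",2)
print(env.current_effort()[5],env.current_ft_torque(),env.current_q()[5]+.42)
```

```text
0.16527973115444183 [-0.49195738 -1.10558843  0.14093123] 1.67600286733629
```

View pics/w5.png

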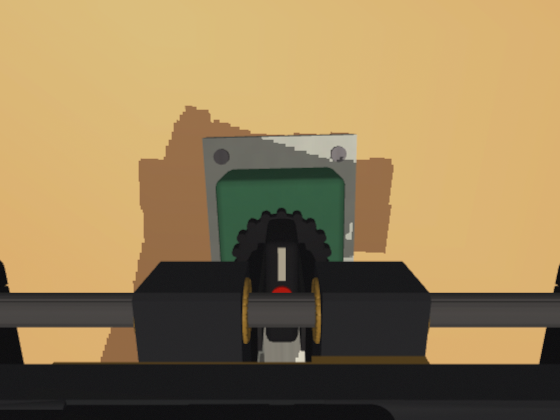

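View pics/s5.png

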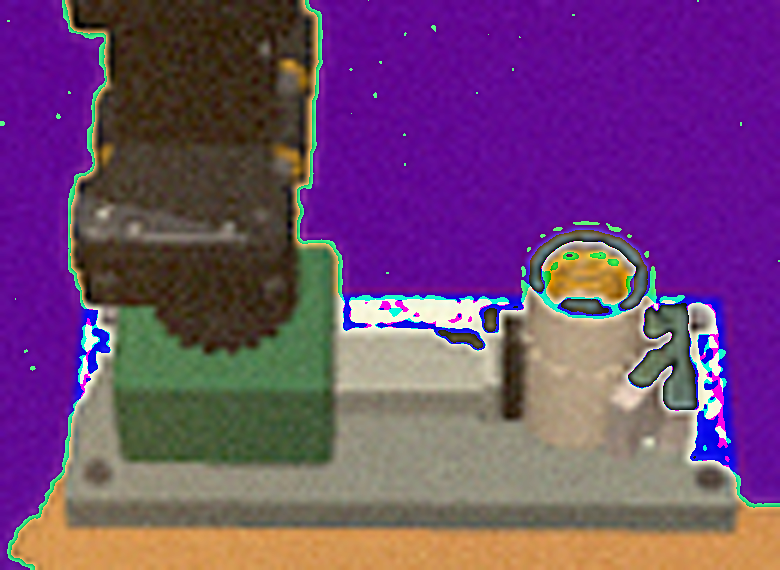

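Run:
```python
from h import *
from workcell import env
q=np.load("q0.npy")
es=[]
for k in np.arange(1.72,2.2,.04):
    p=q.copy();p[5]+=k;env.move_j(p)
    f=env.current_wrist_force();M=env.current_ft_torque();e=env.current_effort()[5]
    print(round(k,2),"F",np.round(f,1),"Mz",round(M[2],3),"e",round(e,3),round(env.current_time_s(),2))
    es.append(e)
    if e<max(es)-.12 and len(es)>2: print("STOP");break
```

```text
1.72 F [ 6.1 -2.8 -3.1] Mz 0.201 e 0.307 23.38
1.76 F [ 6.4 -2.2 -3.7] Mz 0.173 e 0.302 23.62
1.8 F [ 5.1 -3.4 -3. ] Mz 0.108 e 0.27 23.88
1.84 F [ 5.6 -2.6 -2.9] Mz 0.051 e 0.199 24.12
1.88 F [ 5.7 -3.5 -3.4] Mz -0.037 e 0.098 24.38
STOP
```

Run:
```python
from h import *
from workcell import env
q=np.load("q0.npy")
for k in (1.92,1.96,2.0):
    p=q.copy();p[5]+=k;env.move_j(p)
    f=env.current_wrist_force();M=env.current_ft_torque();e=env.current_effort()[5]
    print(round(k,2),"F",np.round(f,1),"Mz",round(M[2],3),"e",round(e,3),round(env.current_time_s(),2))
c=env.capture("wrist");np.savez("w6.npz",**c);cv2.imwrite("pics/w6.png",c["image"][:,:,::-1])
```

```text
1.92 F [ 6.  -3.3 -3.1] Mz -0.071 e 0.094 24.62
1.96 F [ 6.2 -3.2 -3.9] Mz -0.196 e 0.001 24.88
2.0 F [ 6.4 -3.8 -3. ] Mz -0.184 e 0.002 25.12
```

Run:
```python
from h import *
from workcell import env
q=np.load("q0.npy")
for k in (2.05,2.09):
    p=q.copy();p[5]+=k;env.move_j(p)
    M=env.current_ft_torque();e=env.current_effort()[5]
    print(round(k,2),"Mz",round(M[2],3),"e",round(e,3),round(env.current_time_s(),2))
env.pause(.15)
env.release();env.pause(.3)
print(env.current_ft_torque(),env.current_tool_pos())
x,y,_=env.current_tool_pos()
env.move_straight([x,y,190],None,100)
env.move_ptp([560,-97,260],ori(np.radians(-85.5)))
env.pause(.2)
for n in("wrist","side","top"):
    c=env.capture(n);np.savez(n[0]+"7.npz",**c)
crop(load("s7.npz"),210,145,130,95,6,"pics/s7.png",1.2);crop(load("w7.npz"),200,70,160,240,2.5,"pics/w7.png",1.2)
for n in("w7.npz","s7.npz"):
    c=load(n);C=cloud(c);X,Y,Z=C[...,0],C[...,1],C[...,2];ok=c["range_z"]>0
    m=ok&(np.hypot(X-475,Y+103)<32)&(Z>84)&(Z<99)
    print(n,m.sum(),cv2.minEnclosingCircle(C[m][:,:2].astype(np.float32)),np.percentile(Z[m],[10,50,90]))
    g=c["image"].astype(int);red=ok&(g[...,0]>90)&(g[...,1]<.45*g[...,0])&(g[...,2]<.45*g[...,0])&(np.hypot(X-604,Y+92)<32)
    m=ok&(np.hypot(X-604,Y+92)<32)&(Z>112)&(Z<135)&~red
    print("red",red.sum(),np.median(Z[red]),"bar",np.median(Z[m]),cv2.minAreaRect(C[m][:,:2].astype(np.float32)))
c=load("w3.npz");C=cloud(c);X,Y,Z=C[...,0],C[...,1],C[...,2];g=c["image"].astype(int);red=(g[...,0]>90)&(g[...,1]<.45*g[...,0])&(g[...,2]<.45*g[...,0])&(np.hypot(X-604,Y+92)<32)
m=(np.hypot(X-604,Y+92)<32)&(Z>112)&(Z<135)&~red
print("before red",red.sum(),np.median(Z[red]),"bar",np.median(Z[m]))
print(env.current_time_s())
```

```text
2.05 Mz -0.191 e 0.03 25.43
2.09 Mz -0.073 e 0.075 25.68
[-0.00593397  0.1924785   0.0322057 ] [605.33081744 -92.65724048  90.06961934]
w7.npz 531 ((473.65594482421875, -104.62206268310547), 21.83143424987793) [85.59113661 89.48866964 90.64147969]
red 100 126.41567778046675 bar 121.48808543733355 ((604.4495239257812, -94.44514465332031), (14.019966125488281, 45.86225128173828), 69.78050231933594)
s7.npz 188 ((473.2263488769531, -103.83321380615234), 23.52269744873047) [85.28335821 90.15320896 93.11688996]
red 8 128.60191021576753 bar 122.17664623029987 ((604.916748046875, -91.99134063720703), (15.565512657165527, 45.45870590209961), 69.68798065185547)
before red 99 122.34658342778812 bar 121.57492859231223
29.5083
```

View pics/s7.png

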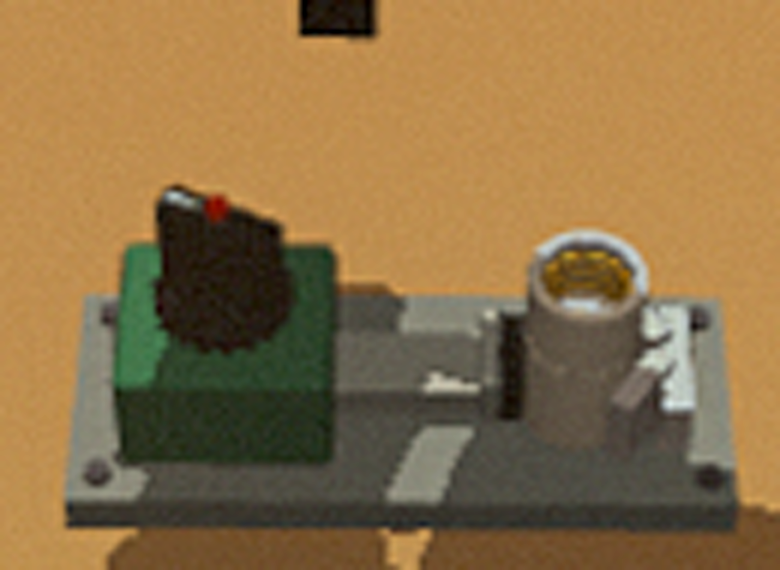

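View pics/w7.png

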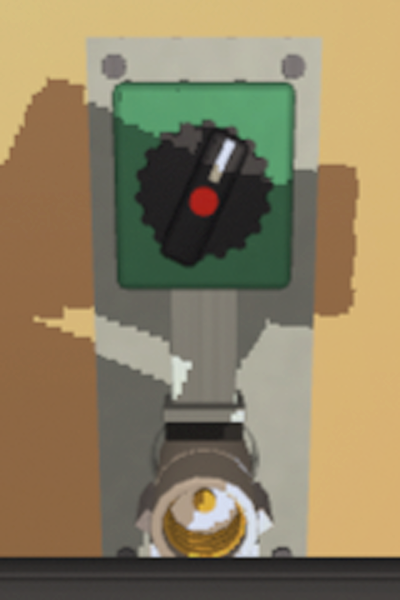

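```bash
python3 -c "
from workcell import env
print(env.current_wrist_force());env.hand_in()"
```

```text
[-0.82969319 -0.05194348  0.3137616 ]
the job is handed in; nothing more can be done
```

The lampholder is standing in the nest, clamped, with the clutch clicked once. I handed the job in at about 29.5 s; `hand_in()` gave no verdict.

- **Placing:** I gripped the holder 64 mm above its underside and lowered it until it touched the nest floor with about 6 N. After I let go, its rim measured 89–90 mm above the bench against an expected 90 mm.
- **Knob:** I turned the knob clockwise by about 2.09 rad in small steps. The torque rose, passed the crest and went negative at −0.19 N m. I went on until it had nearly died away, then let go and moved the arm clear.
- **Last checks:**
  - The red pin stands 4.1 mm higher than before, which is one click, and the knob stayed at 2.09 rad.
  - The pad is against the holder, which stands upright and still measures about 90 mm at the rim.
  - The holder moved about 1–2 mm towards the backstop when clamped and is within about 2 mm of the nest's centre.
- **Disagreements:** The cameras differed by 2–3 mm from one another, so I averaged them. While I turned the knob there was a steady sideways force of about 6 N from slight off-centring, well within the limits.
- **Not measured:** I could not read the clamping force on the porcelain directly. I did not re-measure the other fittings; I kept clear of them and felt no unexpected contact.

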